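# Point the display arrows at today's pair

### The job

The little pointer stand on the table shows customers today's pair of gifts. With a fingertip, gently push the long arrow round until it points straight at the middle of the clip-top glass jar beside the stand, and push the short arrow round until it points straight at the middle of the round flat tin. Either arrow may come first; do not grip or lift anything, leave the stand and the goods around it where they stand, and finish clear of everything.

Things in the scene. Friction and masses are not known exactly. Their poses are not given: they have to be found in the camera images.
- stand: Loose pointer stand, 1.3 kg: round wood foot 110 mm across, 34 mm high with its neck; steel post 12 mm thick, its top 197 mm above the table. Origin: centre of the foot's underside; z axis: the axis of both arrows; x axis: straight ahead (world x). Hard pushes slide or tip it. The goods stand some 150 to 210 mm from the axis and, at most 130 mm tall, lie below both arrows' sweep.
- long_arrow (a joint): Angle (rad) of the long dark arrow, the LOWER one: 0 when it points along the stand's x, growing anticlockwise from above. No stop within a turn either way; stays where left (friction 0.04 N m). Bar 10 mm wide, 150 to 164 mm above the table; tip 150 mm from the axis, V head 40 mm wide on the last 30 mm, round tail to 37 mm behind. Push its side 90 to 115 mm from the axis, clear of the short arrow.
- short_arrow (a joint): Angle (rad) of the short dark arrow, the UPPER one: 0 along the stand's x, growing anticlockwise from above. Turns freely of the long one, stays where left (friction 0.04 N m). Bar 10 mm wide, 174 to 188 mm above the table; tip 75 mm from the axis, V head 36 mm wide on the last 24 mm, tail to 37 mm behind. Push its side 35 to 45 mm from the axis, fingertip above 168 mm to clear the long arrow.
- long_arrow_tip (a point): The point of the long arrow's head, mid-height; its x axis is the direction in which the arrow points, z is up.
- short_arrow_tip (a point): The point of the short arrow's head, mid-height; its x axis is the direction in which the arrow points, z is up.
- jar_center (a point): Centre (half-way up) of the clip-top glass jar, round, 90 x 84 mm across and 121 mm tall, loose: the target of the long arrow. z is up.
- tin_center (a point): Centre (half-way up) of the round flat patterned tin, 74 mm across and 32 mm tall, loose: the target of the short arrow. z is up.
- carton_center (a point): Centre of a narrow upright carton, 40 x 46 x 105 mm, loose, standing beside the stand; not to be disturbed.
- tube_center (a point): Centre of a cosmetic tube standing on its cap, 38 x 58 x 129 mm, loose, beside the stand; not to be disturbed.
- soap_center (a point): Centre of a small flat soap box, 56 x 78 x 26 mm, loose, on the robot's side of the stand; not to be disturbed.
Mind the look-alikes: they are no part of the job. What is shaped like the part that bears jar_center but turquoise is not meant.

How it is judged (in metres and radians):
At the end, for the whole second after the job is handed in: The line of the long arrow, forwards from its tip, passes within 22 mm of the jar's centre seen from above, and that of the short arrow within 22 mm of the round tin's centre; both arrows are at rest (under 0.05 rad/s) (y of jar_center in the frame of long_arrow_tip between -0.022 and 0.022 m and x of jar_center in the frame of long_arrow_tip above 0 m and y of tin_center in the frame of short_arrow_tip between -0.022 and 0.022 m and x of tin_center in the frame of short_arrow_tip above 0 m and velocity of joint long_arrow between -0.05 and 0.05 rad/s and velocity of joint short_arrow between -0.05 and 0.05 rad/s); the robot touches nothing.
It fails at once if the jar, tin, carton, tube or soap box was shifted by more than 15 mm, knocked over or lifted (distance of any of jar_center, tin_center, carton_center, tube_center, soap_center from where it was at the start of the episode above 0.015 m or angle between any of jar_center, tin_center, carton_center, tube_center, soap_center's own z axis and vertical above 0.2 rad).
It fails at once if the pointer stand was shoved by more than 15 mm, tipped or lifted (distance of stand from where it was at the start of the episode above 0.015 m or angle between stand's own z axis and vertical above 0.15 rad).
It fails at once if the arrows or stand were gripped or forced (more than 18 N from the fingers) (contact force between the fingers and stand above 18 N).
It also fails if it takes over 64 s, if anything falls off the work surface, if the arm or the gripper's body presses on something with over 40 N, if the wrist force passes 120 N, or if a joint passes its speed limit or range.

### The arm

A 7-joint arm with a two-finger parallel gripper is mounted at the origin on a cart in front of the work surface, level with it; the furniture and walls round the work are solid. World frame = base frame: x ahead of the robot, y to its left, z up, the work surface at z = 0. Lengths are in mm, angles in rad, forces in N, time in s.
With the tool pointing down it reaches from about 400 to 900 mm from the base axis. Payload 5.6 kg.
Tool frame: the origin (TCP) lies midway between the tips of the shut fingers; the grasp point (between the pads) lies 19 mm behind it; z points along the fingers, y is the line along which they close (so a half turn about z gives the same grasp; the last joint's range is limited). The gripper opens to 92 mm and grips with 3 to 60 N. Pads are 20 mm wide; open, the fingers measure 128 mm over their backs; the gripper's body (75 mm by 189 mm) begins 69 mm behind the grasp point.
Start: joints at [-1.154, 0.468, -0.012, 1.603, 0.006, 1.071, -0.056], TCP at [288.49, 582.48, 214.592] pointing down, gripper open.
Joint ranges: [-2.53, 2.53], [-0.31, 2.02], [-1.57, 1.55], [0.28, 2.44], [-1.29, 4.43], [0.15, 1.84], [-2.92, 2.92]. Speed limits (rad/s): [2.57, 2.57, 3.14, 3.14, 3.14, 3.14, 3.14].

### API

Orientations are given as a rotation vector (axis times angle).
In Python, from cell import robot, grip, kin, viewer gives the robot as it stands. Calls block until the motion is done:
- robot.movep(position, orientation): joint-space move of the TCP to a pose.
- robot.servo_line(position, feed=150, rotation=None): straight line of the TCP; rotation=None keeps the orientation; feed is the mean speed in mm/s.
- robot.goto_joints(angles): joint-space move.
- grip(opening, newtons=None): opening from 0.0 (shut) to 1.0 (fully open); newtons is the grip in N (None keeps the last); returns when the fingers have stopped.
- robot.hold(seconds).
- kin.ik(position, orientation): joint angles nearest the present ones, or None.
- robot.observe(): the state.
- viewer.read_camera(name): name is "scene" or "top" or "wrist"; returns the picture (420x560x3 uint8, red, green, blue); there is no depth.
- viewer.camera_info(name): a dict with "camera_matrix" (3x3 intrinsics, pixels), "R" (3x3) and "t" (3): a world point X has camera coordinates R X + t. Camera axes: x right, y down, z forward; pixel columns grow to the right and rows downward; lengths in mm; the calibration is good to about 2 mm. A picture is of the moment at which its call begins: read the wrist's pose just before it. camera_info takes no time and is no camera call; for the wrist camera it gives the pose at the moment of the call.
A pose or a line that the arm cannot do raises robot.IKError and nothing moves.
- robot.job_done(): hands the job in; it is judged then, once.
Trained networks look in the newest picture that a camera, given by its name, has taken for a name from the list of things; names that differ only in an ending like _2 or _b are one class to them, and where a whole thing is asked for, a point or a joint stands for the part that bears it (a point fixed in the world has none). Each returns a list of dicts, best first, with "confidence" (0 to 1); they miss things now and then, are a little off and sometimes report something else, mostly with a low value. They report only what shows in the picture. A call takes as long as a camera call. They do not tell look-alikes from the thing itself.
- viewer.silhouettes(name, camera): "mask" (420x560 bool, what is visible of it).
- viewer.pinpoint(name, camera): "at" ([x, y, z] in mm, in the coordinates of the camera as it stood for that picture, good to about 4 mm: a listed point, or the origin of a listed thing).
The state is a dict: "t": time; "joints": joint angles; "joint_velocities": joint speeds; "joint_torque": joint torques, N m; "tcp_pos": TCP position; "tcp_rot": TCP orientation; "contact_force": force on the tool from outside, world axes, zero at the start; "wrist_torque": the same for the moment, N m; "grip_width": opening from 0.0 (shut) to 1.0 (fully open); "grip_force": force on a finger pad.
Only numpy, scipy, OpenCV 4.12 (cv2) and the standard library are available. Lean on these libraries where they do the work, as an engineer would, in place of code of your own. Each camera call takes 0.05 s, during which the arm holds its last target. There are 200 camera calls.

## Working session

There is one attempt and no reset: what is moved stays moved. The work goes in short steps, each a Python script; the robot and the scene stay as the last script left them, time stands still between calls to the robot, and variables do not carry over. Pictures are saved under pics/ and viewed, at most 10 in all, crops included, and the job is handed in when it is done.

```bash
mkdir -p pics
cat > h.py <<'E'
import numpy as np, cv2
from cell import robot, grip, kin, viewer
def save(cam,fn):
    im=viewer.read_camera(cam); cv2.imwrite('pics/'+fn,cv2.cvtColor(im,cv2.COLOR_RGB2BGR)); return im
def world(cam,p):
    c=viewer.camera_info(cam); return np.array(c['R']).T@(np.array(p)-np.array(c['t']))
def pin(name,cam):
    return [(round(d['confidence'],2),world(cam,d['at']).round(1).tolist()) for d in viewer.pinpoint(name,cam)]
E
python3 - <<'E'
from h import *
a=save('top','top0.png');b=save('scene','scene0.png')
cv2.imwrite('pics/both0.png',cv2.resize(cv2.cvtColor(np.hstack([a,b]),cv2.COLOR_RGB2BGR),(800,300)))
for cam in('top','scene'):
    c=viewer.camera_info(cam);print(cam,(-np.array(c['R']).T@np.array(c['t'])).round())
    for n in['stand','long_arrow_tip','short_arrow_tip','jar_center','tin_center','carton_center','tube_center','soap_center']:
        print(n,pin(n,cam))
o=robot.observe();print(o['t'],o['tcp_rot'])
E
```

```text
top [ 397.  255. 1001.]
stand [(0.85, [520.6, 229.7, -0.1])]
long_arrow_tip [(0.59, [431.3, 109.0, 153.3])]
short_arrow_tip [(0.7, [487.9, 162.3, 182.8])]
jar_center [(0.68, [736.5, 403.2, 57.6]), (0.67, [511.0, 419.8, 59.9]), (0.62, [714.8, 268.2, 57.8])]
tin_center [(0.71, [687.4, 139.5, 18.8]), (0.22, [412.6, 385.5, 60.9])]
carton_center [(0.7, [633.7, 383.1, 51.2])]
tube_center [(0.57, [412.6, 387.0, 64.3])]
soap_center [(0.69, [424.6, 150.3, 11.3])]
scene [143. 870. 508.]
stand [(0.97, [523.6, 226.8, 0.6]), (0.16, [639.7, 382.0, 52.4])]
long_arrow_tip []
short_arrow_tip []
jar_center [(0.74, [513.2, 417.4, 63.6]), (0.63, [719.5, 265.0, 55.6]), (0.6, [737.5, 402.0, 57.5])]
tin_center [(0.6, [689.9, 129.2, 18.9])]
carton_center [(0.79, [634.7, 384.0, 51.9])]
tube_center [(0.59, [413.9, 384.3, 70.4]), (0.32, [428.7, 151.0, 13.2])]
soap_center [(0.56, [428.7, 149.8, 7.1])]
0.9 [7.16044186e-01 3.05885780e+00 1.00064234e-04]
```

View pics/top0.png

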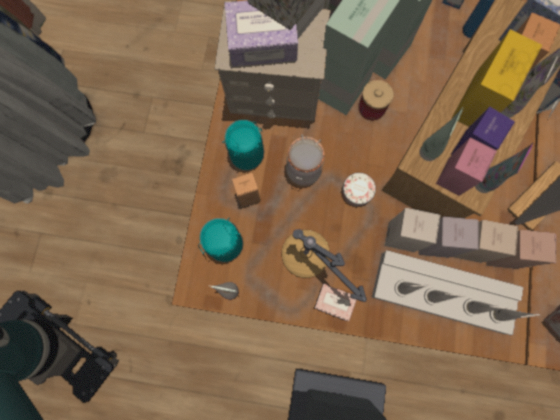

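View pics/scene0.png

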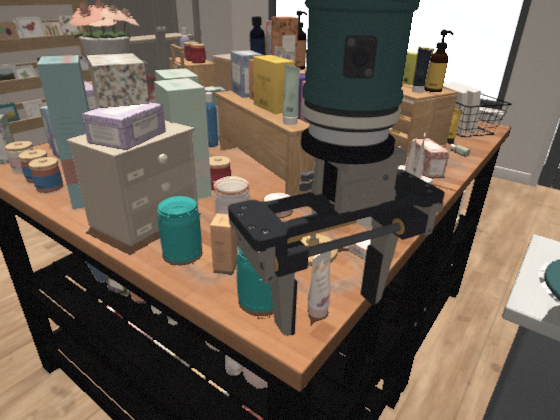

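The clear jar is at top-view pixel (305,160), world about (717,267). The turquoise look-alikes are at (245,145) and (220,240). The tin is at (360,190) and the stand at (305,255). The long arrow points to about -127° and the short one to about -116°. Targets are about +11° and -30°, so I'll push both anticlockwise.

```bash
cat >> h.py <<'E'
C=np.array([522.,228.])
def rot(deg):                      # tool down, tool x along deg
    a=np.radians(deg)/2; return np.pi*np.array([np.cos(a),np.sin(a),0])
def pose(phi,r,z,off):             # finger centre a distance off behind (cw of) an arrow at phi (deg)
    p=np.radians(phi);u=np.array([np.cos(p),np.sin(p)]);t=np.array([-u[1],u[0]])
    return np.r_[C+r*u-off*t,z],rot(phi+180)
def push(p0,p1,r,z,feed=60,back=40):
    P,R=pose(p0,r,270,back); robot.movep(P,R)
    robot.servo_line(pose(p0,r,z,back)[0],120)
    robot.servo_line(pose(p0,r,z,23)[0],50)
    f=0
    for q in np.linspace(p0,p1,int(np.ceil(abs(p1-p0)/8))+1)[1:]:
        P,R=pose(q,r,z,23); robot.servo_line(P,feed,R)
        f=max(f,np.linalg.norm(robot.observe()['contact_force']))
    robot.hold(.2)
    robot.servo_line(pose(p1,r,z,back)[0],60)
    robot.servo_line(pose(p1,r,270,back)[0],150)
    print('maxF',f,'t',robot.observe()['t'])
E
python3 - <<'E'
from h import *
for a in(-127,-60,11): 
    for r,z in((102,152),(102,270)): print(a,z,kin.ik(*pose(a,r,z,23)) is not None)
grip(0.0)
o=robot.observe(); P=o['tcp_pos'].copy() if hasattr(o['tcp_pos'],'copy') else list(o['tcp_pos']); P[2]=300
robot.servo_line(P,200)
P,R=pose(-127,102,152,40); P[2]=300
robot.movep(P,R)
im=save('wrist','w1.png'); save('top','t1.png')
print(robot.observe()['t'],pin('long_arrow_tip','top'),pin('short_arrow_tip','top'),pin('long_arrow_tip','wrist'),pin('short_arrow_tip','wrist'))
E
```

```text
-127 152 True
-127 270 True
-60 152 True
-60 270 True
11 152 True
11 270 True
4.525 [] [] [(0.86, [432.6, 109.5, 159.5])] [(0.96, [487.6, 159.9, 177.0])]
```

View pics/w1.png

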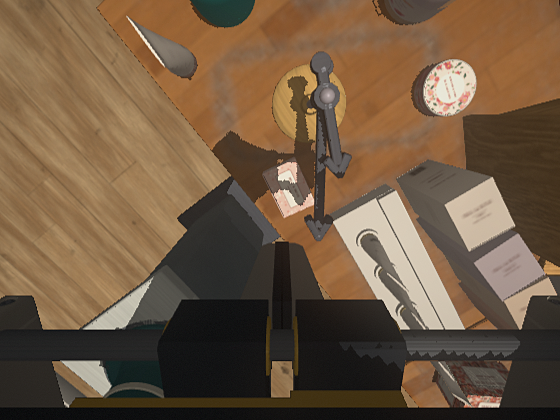

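The wrist view shows the stand at (325,100), the long arrow's head at (320,230) and the short arrow's head at (340,165). The closed fingers at (280,250) are on the clockwise side, with clear space. I'll push the long arrow now.

Run:
```python
from h import *
push(-127,11,102,152)
o=robot.observe()
save('wrist','w2.png')
for n in['stand','long_arrow_tip','short_arrow_tip','jar_center','tin_center']: print(n,pin(n,'wrist'))
print(robot.observe()['t'])
```

```text
maxF 1.3244454550091418 t 15.0667
stand [(0.69, [516.2, 230.4, -6.0])]
long_arrow_tip []
short_arrow_tip [(0.95, [488.0, 161.6, 178.8])]
jar_center [(0.95, [740.9, 405.6, 62.4])]
tin_center [(0.65, [670.3, 250.9, 162.2])]
15.3667
```

View pics/w2.png

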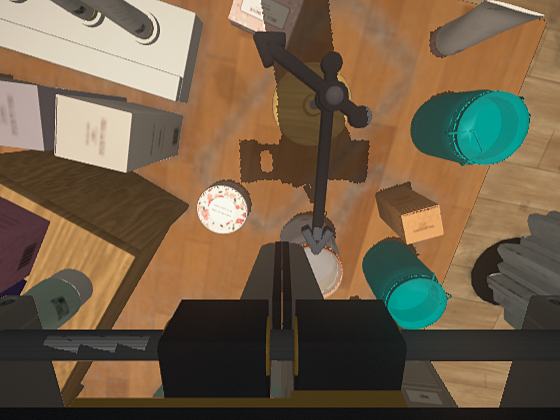

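The long arrow, with its head at (318,240), now points over the clear jar at (315,270). Next is the short arrow.

Run:
```python
from h import *
push(-116,-29.4,40,172,feed=40)
o=robot.observe(); P=np.array(o['tcp_pos']); P[2]=330; robot.servo_line(P,200)
robot.movep([330,560,330],rot(153))
save('top','t3.png')
for n in['stand','long_arrow_tip','short_arrow_tip','jar_center','tin_center','carton_center','tube_center','soap_center']: print(n,pin(n,'top'))
# independent: rims' centroids intersected with known mid heights
c=viewer.camera_info('top');K=np.array(c['camera_matrix']);Rm=np.array(c['R']);o=-Rm.T@np.array(c['t'])
for n,h in(('tin_center',20),('jar_center',60)):
    for d in viewer.silhouettes(n,'top')[:3]:
        v,u=np.nonzero(d['mask']);x,y=cv2.minEnclosingCircle(np.c_[u,v].astype(np.float32))[0]
        r=Rm.T@np.linalg.solve(K,[x,y,1]);print(n,d['confidence'],(o+r*(h-o[2])/r[2]).round(1))
print(robot.observe()['t'])
```

```text
maxF 1.580441410622831 t 23.5917
stand [(0.68, [521.7, 230.0, 0.8])]
long_arrow_tip []
short_arrow_tip [(0.64, [579.7, 187.0, 181.2])]
jar_center [(0.85, [716.3, 267.1, 57.0]), (0.74, [738.0, 401.5, 55.3])]
tin_center [(0.88, [688.0, 135.6, 17.5])]
carton_center [(0.66, [633.5, 386.3, 54.5])]
tube_center [(0.55, [412.7, 385.3, 61.1])]
soap_center [(0.79, [422.1, 149.6, 10.0])]
tin_center 0.67 [686.2 133.1  20. ]
jar_center 0.72 [513.7 416.2  60. ]
jar_center 0.69 [736.1 409.3  60. ]
jar_center 0.61 [721.1 264.8  60. ]
26.2
```

View pics/t3.png

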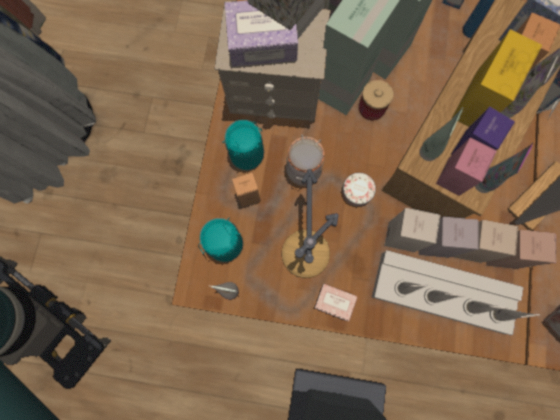

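The long arrow's head is at (310,178), close to the jar at (306,160). The short arrow's head is at (335,218) and may lag a few degrees short of the tin at (360,190). I'll measure the arrow angles by overlaying predicted positions.

Run:
```python
from h import *
c=viewer.camera_info('top');K=np.array(c['camera_matrix']);Rm=np.array(c['R']);t=np.array(c['t'])
def px(X): q=K@(Rm@np.array(X,float)+t); return q[:2]/q[2]
im=cv2.imread('pics/t3.png');x0,y0,s=270,140,6
cr=cv2.resize(im[y0:y0+130,x0:x0+110],None,fx=s,fy=s,interpolation=cv2.INTER_CUBIC)
def dot(X,col): 
    p=(px(X)-[x0,y0]+.5)*s; cv2.circle(cr,tuple(int(v) for v in p),3,col,-1)
C0=[522,229]
for L,z,angs in((150,157,(5,8,11)),(75,181,(-38,-34,-30))):
    for a,col in zip(angs,((0,0,255),(0,255,0),(255,0,0))):
        u=np.array([np.cos(np.radians(a)),np.sin(np.radians(a))])
        for k in(0,.5,1): dot(np.r_[C0+L*k*u,z],col)
cv2.imwrite('pics/ov.png',cv2.resize(cr,None,fx=.75,fy=.75))
```

```text
(no output)
```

View pics/ov.png

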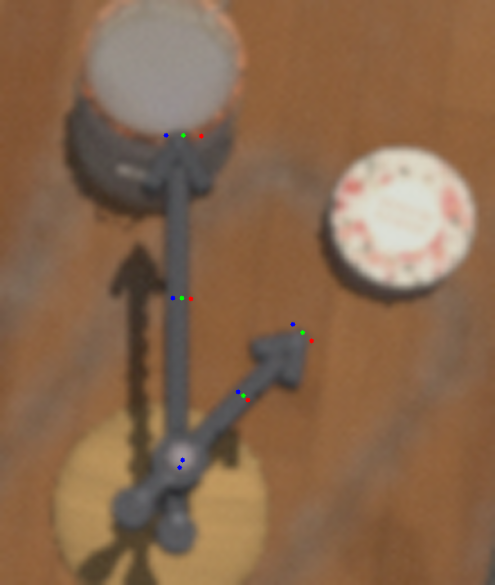

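The overlay reads the long arrow at about 9° (target 11.3°) and the short at about -34.5° (target -29.7°). Both lag by about 3.5 mm at the fingertip, so the finger is thinner than I assumed. I'll nudge both with that offset.

Run:
```python
from h import *
push(-31,-24.6,40,172,feed=30)
push(10.5,13.3,102,152,feed=30)
o=robot.observe(); P=np.array(o['tcp_pos']); P[2]=330; robot.servo_line(P,200)
robot.movep([330,560,330],rot(153)); robot.hold(.3)
im=cv2.cvtColor(save('top','t4.png'),cv2.COLOR_RGB2BGR)
for n in['stand','short_arrow_tip','long_arrow_tip','jar_center','tin_center','carton_center','tube_center','soap_center']: print(n,pin(n,'top'))
c=viewer.camera_info('top');K=np.array(c['camera_matrix']);Rm=np.array(c['R']);t=np.array(c['t'])
def px(X): q=K@(Rm@np.array(X,float)+t); return q[:2]/q[2]
x0,y0,s=270,140,6
cr=cv2.resize(im[y0:y0+130,x0:x0+110],None,fx=s,fy=s,interpolation=cv2.INTER_CUBIC)
for L,z,angs in((150,157,(8,11,14)),(75,181,(-34,-30,-26))):
    for a,col in zip(angs,((0,0,255),(0,255,0),(255,0,0))):
        u=np.array([np.cos(np.radians(a)),np.sin(np.radians(a))])
        for k in(0,.5,1):
            p=(px(np.r_[np.array([522,229])+L*k*u,z])-[x0,y0]+.5)*s; cv2.circle(cr,tuple(int(v) for v in p),3,col,-1)
cv2.imwrite('pics/ov2.png',cv2.resize(cr,None,fx=.75,fy=.75)); print(robot.observe()['t'],robot.observe()['contact_force'])
```

```text
maxF 0.16730941384365927 t 31.0417
maxF 0.22127228067597268 t 35.1583
stand [(0.61, [519.5, 230.7, 2.1])]
short_arrow_tip [(0.85, [582.3, 191.2, 183.1]), (0.22, [669.0, 256.1, 155.7])]
long_arrow_tip [(0.56, [668.9, 258.6, 152.0])]
jar_center [(0.96, [510.9, 418.1, 57.1]), (0.91, [715.6, 265.9, 58.9]), (0.78, [735.8, 401.9, 55.2])]
tin_center [(0.73, [685.2, 135.3, 16.0])]
carton_center []
tube_center [(0.85, [410.1, 382.3, 60.1])]
soap_center [(0.98, [422.4, 153.4, 12.2])]
38.0417 [-0.08060301 -0.37575967  0.3151358 ]
```

View pics/ov2.png

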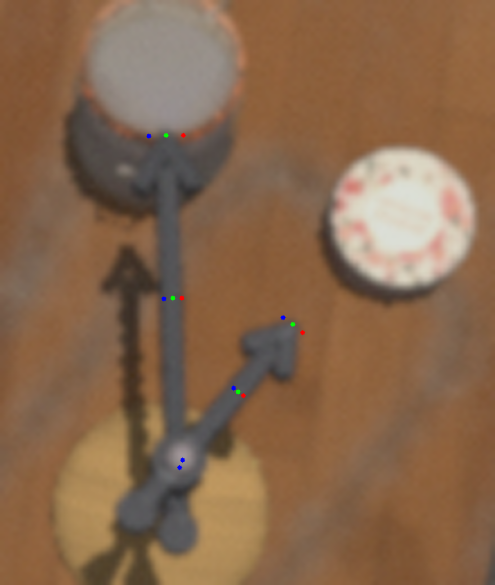

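The long arrow is now at about 11° and the short at about -30.5°. Both match their targets within 2°, the goods have not moved, and the arm is clear.

```bash
python3 -c "
from h import *
print(robot.job_done())"
```

```text
the job is handed in; nothing more can be done
None
```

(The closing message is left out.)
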